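# Level the instrument shelf against its sprung foot

## Robot

A 6-joint arm with a two-finger parallel gripper is mounted at the origin on a cart in front of the work surface, level with it; the furniture and walls round the work are solid. World frame = base frame: x ahead of the robot, y to its left, z up, the work surface at z = 0. Lengths are in m, angles in rad, forces in N, time in s.
With the tool pointing down it reaches from about 0.375 to 0.925 m from the base axis. Payload 5.7 kg.
Tool frame: the origin (TCP) lies midway between the tips of the shut fingers; the grasp point (between the pads) lies 19 mm behind it (env.grip_point_offset is the distance from the TCP to the grasp point, in m); z points along the fingers, y is the line along which they close (so a half turn about z gives the same grasp; the last joint's range is limited). The gripper opens to 85 mm and grips with 20 to 120 N. Pads are 22 mm wide; open, the fingers measure 114 mm over their backs; the gripper's body (76 mm by 85 mm) begins 54 mm behind the grasp point. The pads swing forward as they close: fully open they stand 13 mm farther back than shut.
Start: joints at [1.177, 0.359, 1.51, -0, 1.272, -0.115], TCP at [0.165, 0.577, 0.231] pointing down, gripper open.
Joint ranges: [-2.97, 2.97], [-1.01, 2.36], [0.21, 2.38], [-0.96, 4.11], [0.2, 2.71], [-2.98, 2.98]. Speed limits (rad/s): [2.39, 2.39, 3.14, 3.14, 3.14, 3.14].

## Interface

Orientations are given as a unit quaternion [w, x, y, z].
In Python, from workcell import env gives the robot as it stands.
- The arm moves only by the tool carry_out, never from a script. Its argument "commands" is a list of rows, each a list of 3 entries, a list of its own where there are three numbers: the opening, from -1 (shut) to 1 (fully open), then the shift along the tool's x, y, z in cm, then the turn about the tool's z in degrees. In form: [[grip, [tx, ty, tz], spin], ...]. A call has 1 to 12 rows; each row shifts and turns the commanded pose from where the row before left it, along the tool's axes as they then stand; what a row does not reach is not made up. A row lasts 1/12 s, in which the tool goes at most 41.7 mm and 7.16 degrees, less where a joint would pass 70% of its speed; a pose out of reach is approached as far as the arm can. A call with a gripper value outside its range is refused whole. The fingers move at their own pace and stop on an object; "force" is the grip in N (left out, the last holds). Time passes only in rows, so rows that do not move let the fingers close. It gives the time, the measured TCP pose, the force, the opening and the grip force at its end, in the units of the state.
- env.state(): the state, without advancing time (a new reading comes with each control period).
- env.get_image(name): name is "side" or "top" or "wrist"; returns the picture (400x640x3 uint8, red, green, blue); there is no depth.
- env.camera_info(name): a dict with "fovy" (degrees; the focal length in pixels is half the picture's height over the tangent of half this angle, whatever the lens; pixels are square), "cx", "cy" (the principal point, pixels), "extrinsics" (4x4, takes a point from camera to world coordinates). Camera axes: x right, y up, looking along -z (the intrinsics and any distortion apply to the point x, -y, -z); pixel columns grow to the right and rows downward; lengths in m; the calibration is good to about 2 mm. The wrist camera is an equidistant fisheye: a pixel r from the principal point sees the ray r / f radians off the axis. A picture is of the moment at which its call begins: read the wrist's pose just before it. camera_info takes no time and is no camera call; for the wrist camera it gives the pose at the moment of the call.
- env.job_done(): hands the job in; it is judged then, once.
The state is a dict: "time_s": time; "q": joint angles; "joint_vel": joint speeds; "joint_efforts": joint torques, N m; "tool_pos": TCP position; "orientation": TCP orientation; "wrist_force": force on the tool from outside, world axes, zero at the start; "torque": the same for the moment, N m; "opening": finger opening in m; "finger_force": force on a finger pad.
Only numpy, scipy, OpenCV 4.12 (cv2) and the standard library are available. Lean on these libraries where they do the work, as an engineer would, in place of code of your own. Each camera call takes 0.05 s, during which the arm holds its last target. There are 200 camera calls.

## Task

Fit the level plate over the two pins of the instrument shelf so that it lies flush, and let go of it. Then take the wing knob at the other end of the shelf, press it down so that the foot beneath stands firmly on its rubber pad, and turn it until the bubble rests between the two lines of the vial. Finish holding it like that, never letting go: still gripping the knob and pressing the foot on its pad without forcing it, with the bubble between the lines; knock nothing else about.

Things in the scene. Friction and masses are not known exactly. Their poses are not given: they have to be found in the camera images.
- stand: Low fixed stand: grey base 130 x 340 x 10 mm, above it an aluminium shelf 112 x 316 x 8 mm. Origin: centre of the base's underside; x across, y along the shelf, z up. The shelf is hinged at the +y end (axis along x at y = +150, z = 50 mm); a spring lifts its -y end (the knob's end) 0.042 rad above horizontal until pressed down.
- pin_mid (a point): Point on the shelf's top face midway between the two upright steel pins; it tilts with the shelf (x across, y along the shelf away from the knob, z normal to it). The pins stand at y = +55 and -55 mm from it, 8 mm thick, 14 mm high with tapered tips. The knob's axis is at y = -180 mm.
- level_plate: Loose aluminium level, about 180 g: plate 50 (x) x 140 (y) x 8 mm, two through holes of 10.5 mm at y = +55 and -55 mm; on it a block 24 (x) x 88 (y) mm, up to 24 mm high, carries a green bubble vial (top 32 mm, end caps 34 mm). Origin: centre of the underside; either way round fits. Grip it across the block (24 mm along x).
- level_bubble (a joint): Position of the white bubble along the level plate's own +y, m; 0 = midway between the two black lines. Bubble 18 mm long, lines at +14 and -14 mm: it is between them within 5 mm of 0. It moves to the higher end, 0.6 mm per mrad of tilt, stops at 25 mm and takes about 1.5 s to settle.
- bubble (a point): Top of the white bubble itself, 33.5 mm above the plate's underside.
- knob_grip (a point): Point on the knob's axis, 26 mm above the underside of its flange and 5 mm below the wing's top; it sinks and turns with the knob. The wing is a black upright bar 12 mm thick (along this point's x), 46 mm long (y), 26 mm high, on a round flange 50 mm wide, 5 mm thick.
- knob_turn (a joint): Turn of the wing knob, rad, growing clockwise seen from above, -1.3 to 1.3; stays where left (0.12 N m of friction). Clockwise drives the foot out by 6.5 mm per rad, raising the knob's end of the pressed shelf by 0.025 rad per rad. Pressed at the start, that end stands too low and needs 0.6 to 1.4 rad clockwise.
- wing_knob: The wing knob with its flange; origin at the centre of the flange's underside. Pressed down it lowers the shelf's end (15 to 20 mm at first until the foot meets the pad, against 5 to 8 N) and sinks on its own spring: 2 N, then 1.2 N per mm, stop at 14 mm (about 19 N). The foot meets the pad at about 5 mm of sinking; 7 to 11 mm is a good press.
- knob_plunger (a joint): How far the knob has sunk on its spring into the shelf, m, 0 to 0.014.
- foot_tip: Rubber-ended foot under the shelf below the knob; origin at its lowest point.
- foot_pad: Round rubber pad on the base under the foot, 34 mm wide; origin at the centre of its top, 16 to 19 mm above the desk. The press counts from 1.5 N of foot on pad; over 40 N is forcing it.
- vial_d: bystander: small brown vial 34x34x64 mm, origin under its centre
- box_white_a: bystander: upright medicine carton 42x62x84 mm, origin under its centre
- tape_1: bystander: wide roll of brown tape 94x92x48 mm, origin under its centre
- temp_logger: bystander: dark hand-held logger 118x66x16 mm, origin under its centre
- marker: bystander: marker pen 17x135x16 mm, origin under its centre

How it is judged:
On the way, in this order (a step that is already met when the one before it is completed fails the run):
1. the level plate lies flush over both pins, let go (distance between level_plate and pin_mid below 0.004 m and angle between the y axis of level_plate and the y axis of pin_mid, either way round below 0.06 rad and angle between the z axis of level_plate and the z axis of pin_mid, either way round below 0.03 rad and contact force between each of the arm, the fingers and level_plate below 0.1 N), for 0.3 s.
2. the gripped knob presses the foot on its pad (contact force between foot_tip and foot_pad above 1.5 N and contact force between the fingers and wing_knob above 1 N), for 0.2 s.
At the end, for the whole second after the job is handed in: The level plate lies flush over both pins (within 4 mm, 0.06 rad, free of the gripper), the fingers still hold the wing knob and press the foot on its pad with more than 1.5 N, and the bubble's middle is within 5 mm of the vial's middle (all of step 2 and distance between level_plate and pin_mid below 0.004 m and angle between the y axis of level_plate and the y axis of pin_mid, either way round below 0.06 rad and angle between the z axis of level_plate and the z axis of pin_mid, either way round below 0.03 rad and contact force between the fingers and level_plate below 0.1 N and value of joint level_bubble between -0.005 and 0.005 m); the arm keeps its last pose, push and grip.
It fails at once if the foot is forced on its pad (over 40 N) (contact force between foot_tip and foot_pad above 40 N).
It fails at once if a bystander is moved by more than 25 mm (distance of any of vial_d, box_white_a, tape_1, temp_logger, marker from where it was at the start of the episode above 0.025 m).
It also fails if it takes over 64 s, if anything falls off the work surface, if the arm or the gripper's body presses on something with over 40 N, if the wrist force passes 120 N, or if a joint passes its speed limit or range.

## Working session

There is one attempt and no reset: what is moved stays moved. The work goes in short steps, Python scripts to look and compute and a tool call to move; the robot and the scene stay as the last step left them, time stands still between calls to the robot, and variables do not carry over. Pictures are saved under pics/ and viewed, at most 10 in all, crops included, and the job is handed in when it is done.

Besides the shell and the picture viewer there is one more tool, called after ">>>" as a command line: name --argument value ..., lists and objects as JSON in quotes. carry_out: Moves the arm, as the interface text tells. Its arguments: {"type":"object","properties":{"commands":{"type":"array","items":{"type":"array"}},"force":{"type":"number"}},"required":["commands"]}

```bash
mkdir -p pics; cat > h.py <<'E'
import numpy as np, cv2
from workcell import env
def snap(n,f=None):
    ci=env.camera_info(n); im=np.array(env.get_image(n))
    if f: cv2.imwrite('pics/'+f,im[:,:,::-1])
    return im,ci
def ray(ci,u,v,fish=False):
    f=200/np.tan(np.radians(ci['fovy'])/2)
    x,y=(u-ci['cx'])/f,(v-ci['cy'])/f
    if fish:
        r=np.hypot(x,y); s=np.sin(r)/max(r,1e-9); d=np.array([x*s,-y*s,-np.cos(r)])
    else: d=np.array([x,-y,-1.])
    E=np.array(ci['extrinsics']); d=E[:3,:3]@d
    return E[:3,3],d/np.linalg.norm(d)
def plane(ci,u,v,z,fish=False):
    o,d=ray(ci,u,v,fish); return o+d*(z-o[2])/d[2]
def tri(rs):
    A=sum(np.eye(3)-np.outer(d,d) for o,d in rs); b=sum((np.eye(3)-np.outer(d,d))@o for o,d in rs)
    p=np.linalg.solve(A,b); return p,[np.linalg.norm(np.cross(p-o,d)) for o,d in rs]
E
python3 - <<'E'
from h import *
ims=[]
for n in ('side','top','wrist'):
    im,ci=snap(n,n+'0.png'); ims.append(im); print(n,ci)
print(env.state(), env.grip_point_offset)
E
```

```text
side {'fovy': 43.51676186077967, 'cx': 320.04211930123734, 'cy': 195.81105196417138, 'extrinsics': array([[-0.9990203 , -0.01072124,  0.04293596,  0.63213123],
       [ 0.04042572, -0.61583543,  0.78683701,  1.20704422],
       [ 0.01800562,  0.78780187,  0.61566551,  1.03714464],
       [ 0.        ,  0.        ,  0.        ,  1.        ]])}
top {'fovy': 54.84701004130016, 'cx': 319.3374271665714, 'cy': 197.59442707219017, 'extrinsics': array([[-0.02605842,  0.99074905, -0.13318139,  0.39565528],
       [-0.99958705, -0.02421011,  0.01547904, -0.01210257],
       [ 0.01211151,  0.13352975,  0.9909708 ,  1.26801349],
       [ 0.        ,  0.        ,  0.        ,  1.        ]])}
wrist {'fovy': 65.70646984690485, 'cx': 306.82308055445253, 'cy': 197.97043342206507, 'extrinsics': array([[ 0.27552698, -0.91992377, -0.27897156,  0.09370233],
       [ 0.96129104,  0.26303442,  0.0820514 ,  0.59680053],
       [-0.00210192, -0.29078024,  0.95678756,  0.37363713],
       [ 0.        ,  0.        ,  0.        ,  1.        ]])}
{'time_s': 0.15, 'q': array([ 1.17691019e+00,  3.59344669e-01,  1.51121826e+00, -1.60411474e-05,
        1.27250624e+00, -1.15081450e-01]), 'joint_vel': array([-0.00165762, -0.00161465, -0.00376182, -0.00067561,  0.00063524,
       -0.00061197]), 'joint_efforts': array([-1.13415499e-04, -5.28028035e+01, -2.78929281e+01, -1.20140612e-04,
        8.37204745e-03,  1.24000155e-05]), 'tool_pos': array([0.16491497, 0.57632213, 0.23063054]), 'orientation': array([-1.78435404e-04,  1.38948902e-01,  9.90299277e-01, -7.16409990e-04]), 'wrist_force': array([-0.4350644 , -0.21452012,  0.43790677]), 'torque': array([-0.02145176, -0.01820447,  0.0472388 ]), 'finger_force': 0.0, 'opening': 0.08557637260813147} 0.0187
```

View pics/top0.png

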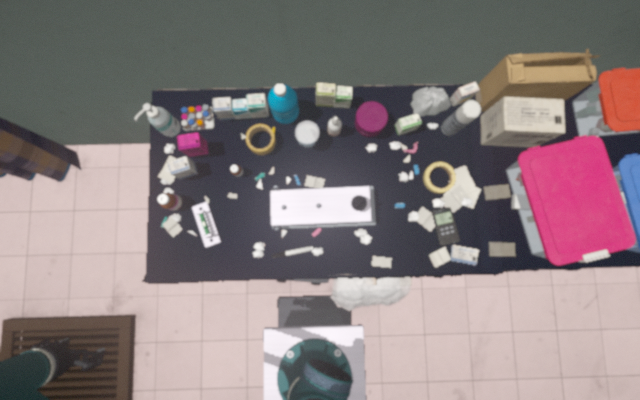

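View pics/side0.png

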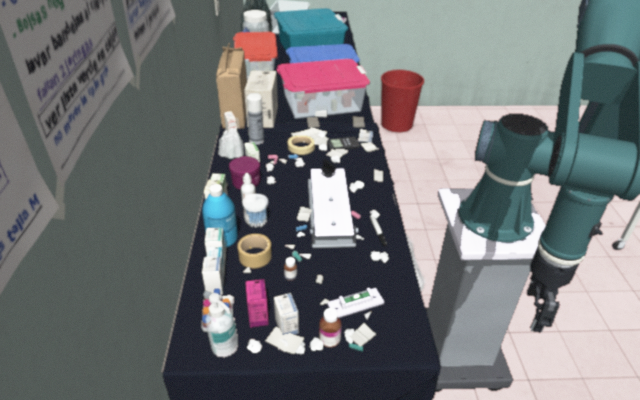

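The top view shows the shelf at cols 270–375, rows 186–228, with pins near (284,207) and (319,206), the knob at (359,203) and the level plate at about (206,224). In the side view the plate is at (358,302), and the knob at (328,168). Next I'll get rough positions and enlarged crops.

```bash
python3 - <<'E'
from h import *
T=cv2.imread('pics/top0.png');S=cv2.imread('pics/side0.png')
f=lambda a,w,h:cv2.resize(a,(w,h),interpolation=cv2.INTER_CUBIC)
a=f(T[185:255,180:260],400,350); c=f(T[180:235,262:382],800,367)[:250]
b=f(S[270:340,310:390],400,350)
cv2.imwrite('pics/c0.png',np.vstack([np.hstack([a,b]),c]))
ct,cs=env.camera_info('top'),env.camera_info('side')
for n,t,s in [('plate',(206,224),(358,302)),('pinA',(284,207),None),('pinB',(319,206),None),('knob',(359,203),(328,168))]:
    if s: print(n,*tri([ray(ct,*t),ray(cs,*s)]))
    print(plane(ct,*t,.065 if s is None else .03))
E
```

```text
plate [0.48288814 0.34170204 0.00347455] [np.float64(0.004791213797285786), np.float64(0.0047912137972858735)]
[0.48566417 0.33338852 0.03      ]
[0.53029207 0.08066316 0.065     ]
[ 0.53073513 -0.02914029  0.065     ]
knob [ 0.53394778 -0.15223613  0.09002504] [np.float64(0.0002333668442256629), np.float64(0.00023336684422552368)]
[ 0.54123809 -0.15942097  0.03      ]
```

View pics/c0.png

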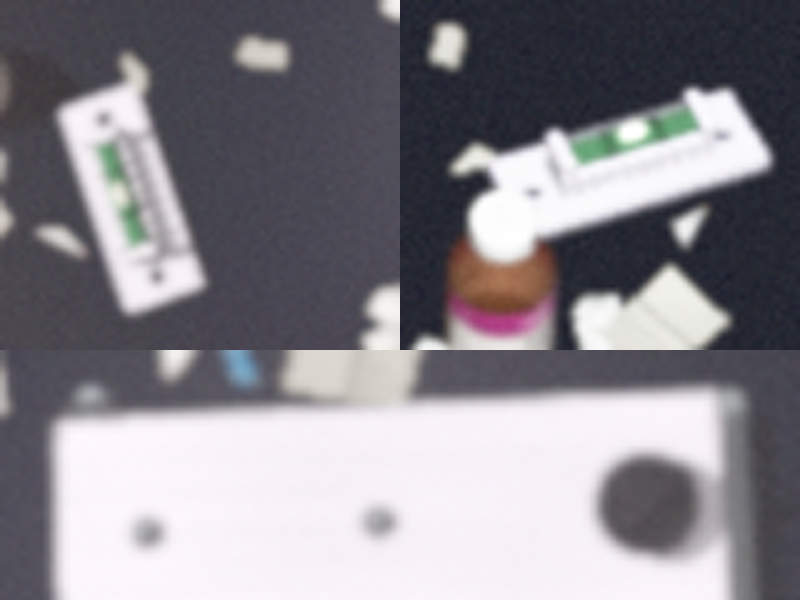

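The crops show the plate's holes at top-image (200.6,208.6) and (211.4,240), so its long axis is about 19° from world x. The green vial is on the block. The knob is at about (0.534,-0.152). I'll move the wrist over the plate.

>>> carry_out --commands '[[1, [-3.74, -1.45, 0], 0], [1, [-3.74, -1.45, 0], 0], [1, [-3.74, -1.45, 0], 0], [1, [-3.74, -1.45, 0], 0], [1, [-3.74, -1.45, 0], 0], [1, [-3.74, -1.45, 0], 0], [1, [-3.74, -1.45, 0], 0], [1, [-3.74, -1.45, 0], 0], [1, [-3.74, -1.45, 0], 0], [1, [-3.74, -1.45, 0], 0]]' --force 40

```text
time_s: 0.98
tool_pos: [0.4859, 0.3329, 0.2311]
orientation: [-0.0, 0.139, 0.99, -0.0]
wrist_force: [0.2, 0.5, 0.2]
opening: 0.0854
finger_force: 0.0
```

>>> carry_out --commands '[[1, [0, 0, 1.5], -7], [1, [0, 0, 1.5], -7], [1, [0, 0, 1.5], -7], [1, [0, 0, 1.5], -7], [1, [0, 0, 1.5], -7], [1, [0, 0, 0], 0], [1, [0, 0, 0], 0], [1, [0, 0, 0], 0]]'

```text
time_s: 1.65
tool_pos: [0.4851, 0.3347, 0.1569]
orientation: [0.0, -0.164, 0.987, 0.0]
wrist_force: [-0.1, -0.5, -0.2]
opening: 0.0851
finger_force: 0.0
```

```bash
python3 - <<'E'
from h import *
im,ci=snap('wrist','w1.png'); np.save('w1.npy',ci['extrinsics']); s=env.state(); print(s['time_s'],s['tool_pos'],s['orientation'])
E
```

```text
1.7 [0.48536472 0.33486781 0.15724726] [ 6.85440715e-04 -1.63900058e-01  9.86476692e-01  1.94971659e-04]
```

View pics/w1.png

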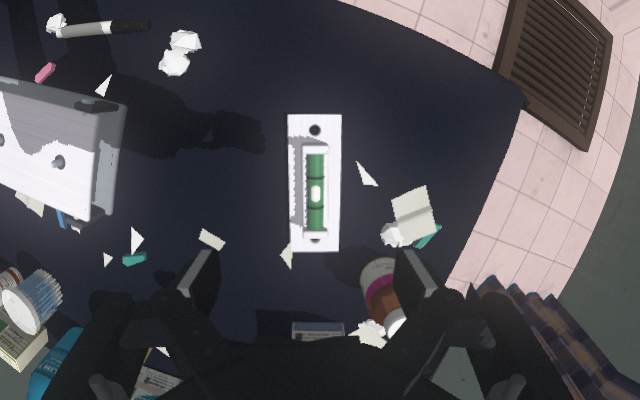

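The wrist view shows the plate almost upright in the picture, with holes at (315,130) and (315,240), the bubble at (316,193) and edges at cols 288–341. The brown vial at (385,290) is close to the right-hand finger. Now I'll measure this.

```bash
cat >> h.py <<'E'
def grnblobs(im,amin=60):
    h=cv2.cvtColor(im,cv2.COLOR_RGB2HSV); m=cv2.inRange(h,(40,60,40),(85,255,255))
    return m
def dark_holes(im,u,v,w,thr=90):
    g=cv2.cvtColor(im,cv2.COLOR_RGB2GRAY)[v-w:v+w+1,u-w:u+w+1]
    n,l,st,c=cv2.connectedComponentsWithStats((g<thr).astype('u1'))
    return [(st[i][4],c[i][0]+u-w,c[i][1]+v-w) for i in range(1,n)]
E
python3 - <<'E'
from h import *
im=cv2.imread('pics/w1.png')[:,:,::-1].copy(); ci=env.camera_info('wrist')
print(np.abs(np.load('w1.npy')-ci['extrinsics']).max()); print(ci['extrinsics'][:3,3])
print(dark_holes(im,315,130,9),dark_holes(im,315,240,6))
P=lambda u,v,z:plane(ci,u,v,z,True)
m=(cv2.cvtColor(im,cv2.COLOR_RGB2GRAY)>150).astype('u1'); 
for r in (120,140,165,190,215,245):
    c=np.where(m[r,270:360])[0]+270; print(r,c.min(),c.max(),P(c.min(),r,.008)[:2],P(c.max()+1,r,.008)[:2])
for u,v in ((315,130),(315,240)): print(P(u,v,.008))
gm=grnblobs(im[90:260,280:350]); ys,xs=np.where(gm); print('green',len(xs),xs.min()+280,xs.max()+280,ys.min()+90,ys.max()+90)
# bubble heights: top view + wrist
T=cv2.imread('pics/top0.png')[:,:,::-1].copy(); 
gt=grnblobs(T[205:240,190:220]); y,x=np.where(gt); ct=env.camera_info('top'); tc=((x.min()+x.max())/2+190,(y.min()+y.max())/2+205); print(tc)
S=cv2.imread('pics/side0.png')[:,:,::-1].copy(); 
gs=grnblobs(S[280:320,330:385]); y,x=np.where(gs); cs=env.camera_info('side'); sc=((x.min()+x.max())/2+330,(y.min()+y.max())/2+280); print(sc)
print('bubble',tri([ray(ci,316,193,True),ray(ct,*tc),ray(cs,*sc)]), P(316,193,.0335))
print('vial cap side',tri([ray(ci,396,318,True),ray(cs,330,314)]))
E
```

```text
0.0008865460747256027
[0.41503396 0.31075639 0.30023981]
[(np.int32(71), np.float64(314.3098591549296), np.float64(129.7887323943662))] [(np.int32(5), np.float64(314.0), np.float64(239.0))]
120 288 341 [0.43302485 0.2981723 ] [0.41645755 0.34600877]
140 289 340 [0.45077497 0.30504997] [0.43471911 0.35157458]
165 288 359 [0.47404031 0.3116851 ] [0.45129767 0.37742819]
190 289 339 [0.49744204 0.32031127] [0.48123864 0.36769564]
215 289 339 [0.52226597 0.3283062 ] [0.50570881 0.3769443 ]
245 287 338 [0.55482919 0.33648145] [0.53736374 0.38799584]
[0.43388892 0.32519149 0.008     ]
[0.53988267 0.36221149 0.008     ]
green 886 308 322 155 230
(np.float64(204.0), np.float64(223.5))
(np.float64(356.5), np.float64(297.0))
bubble (array([0.48624956, 0.34310499, 0.02466161]), [np.float64(0.0016320439398269803), np.float64(0.002361028239464891), np.float64(0.002699211975684877)]) [0.48508706 0.34325739 0.0335    ]
vial cap side (array([0.55989901, 0.44530282, 0.0842296 ]), [np.float64(0.0006704194748388707), np.float64(0.0006704194748390193)])
```

>>> carry_out --commands '[[1, [-0.27, 0.77, 0], 0], [1, [0, 0, 3.5], 0], [1, [0, 0, 3.5], 0], [1, [0, 0, 3.5], 0], [1, [0, 0, 2.2], 0], [1, [0, 0, 1.0], 0], [1, [0, 0, 1.0], 0], [1, [0, 0, 0], 0], [-1, [0, 0, 0], 0], [-1, [0, 0, 0], 0], [-1, [0, 0, 0], 0], [-1, [0, 0, 0], 0]]' --force 40

```text
time_s: 2.7
tool_pos: [0.4857, 0.3431, 0.0106]
orientation: [0.001, -0.165, 0.986, 0.0]
wrist_force: [-0.5, 0.4, 0.1]
opening: 0.0388
finger_force: 0.0
```

>>> carry_out --commands '[[-1, [0, 0, 0], 0], [-1, [0, 0, 0], 0], [-1, [0, 0, 0], 0], [-1, [0, 0, 0], 0], [-1, [0, 0, 0], 0], [-1, [0, 0, 0], 0]]'

```text
time_s: 3.2
tool_pos: [0.4854, 0.3429, 0.0103]
orientation: [0.001, -0.165, 0.986, 0.0]
wrist_force: [-0.4, -0.7, 5.3]
opening: 0.023
finger_force: 40.5
```

>>> carry_out --commands '[[-1, [0, 0, -1], 0], [-1, [0, 0, -2.6], 0], [-1, [0, 0, -2.6], 0], [-1, [0, 0, -2.6], 0], [-1, [0, 0, -2.6], 0], [-1, [0, 0, -2.6], 0], [-1, [0, 0, 0], 0]]'

```text
time_s: 3.78
tool_pos: [0.4876, 0.3442, 0.1551]
orientation: [0.004, -0.165, 0.986, 0.001]
wrist_force: [1.5, 1.3, -1.8]
opening: 0.023
finger_force: 39.8
```

>>> carry_out --commands '[[-1, [-0.34, -3.16, 0], 0], [-1, [-0.34, -3.16, 0], 0], [-1, [-0.34, -3.16, 0], 0], [-1, [-0.34, -3.16, 0], 0], [-1, [-0.34, -3.16, 0], 0], [-1, [-0.34, -3.16, 0], 0], [-1, [-0.34, -3.16, 0], 0], [-1, [-0.34, -3.16, 0], 0], [-1, [-0.34, -3.16, 0], 0], [-1, [-0.34, -3.16, 0], 0], [-1, [-0.34, -3.16, 0], 0]]'

```text
time_s: 4.7
tool_pos: [0.633, 0.0247, 0.1485]
orientation: [-0.001, -0.165, 0.986, 0.0]
wrist_force: [0.4, 0.4, -2.6]
opening: 0.0229
finger_force: 40.0
```

>>> carry_out --commands '[[-1, [0, 0, 0], 6.3], [-1, [0, 0, 0], 6.3], [-1, [0, 0, 0], 6.3], [-1, [0, 0, 0], 0], [-1, [0, 0, 0], 0], [-1, [0, 0, 0], 0], [-1, [0, 0, 0], 0]]'

```text
time_s: 5.28
tool_pos: [0.6332, 0.0264, 0.1491]
orientation: [-0.0, -0.002, 1.0, -0.0]
wrist_force: [0.5, 0.6, -2.4]
opening: 0.0232
finger_force: 40.1
```

```bash
python3 - <<'E'
from h import *
im,ci=snap('wrist','w2.png'); s=env.state(); print(s['time_s'],s['tool_pos'],s['orientation'],s['opening'],ci['extrinsics'][:3,3])
E
```

```text
5.3333 [0.63330492 0.02644499 0.14919696] [-1.35051757e-04 -2.15303012e-03  9.99997671e-01 -5.70044088e-05] 0.022773931766912066 [0.55912149 0.02603302 0.29224134]
```

View pics/w2.png

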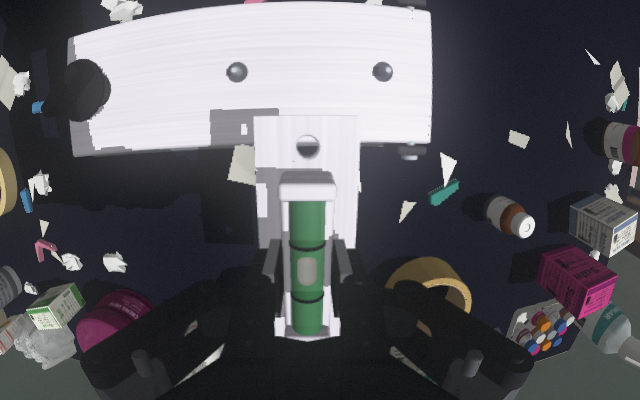

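The shelf is seen from above: pins at (237,72) and (382,72), the knob near (85,90). The held plate's near hole is at (308,146), and the plate is gripped straight. I'll take a second viewpoint 6 cm toward the knob.

>>> carry_out --commands '[[-1, [0, -3, 0], 0], [-1, [0, -3, 0], 0], [-1, [0, 0, 0], 0], [-1, [0, 0, 0], 0], [-1, [0, 0, 0], 0]]'

```text
time_s: 5.75
tool_pos: [0.6335, -0.0335, 0.1493]
orientation: [-0.0, -0.001, 1.0, 0.0]
wrist_force: [-0.7, 0.1, -2.5]
opening: 0.0228
finger_force: 40.4
```

```bash
python3 - <<'E'
from h import *
im1=cv2.imread('pics/w2.png')[:,:,::-1].copy()
ci2=env.camera_info('wrist'); im2,ci2=snap('wrist','w3.png'); s=env.state(); print(s['time_s'],s['tool_pos'],s['orientation'])
ci1=dict(ci2); E=np.array(ci2['extrinsics']).copy()
E[:3,3]=[0.55912149,0.02603302,0.29224134]; ci1['extrinsics']=E
import pickle; pickle.dump((ci1,ci2),open('ci.pkl','wb'))
print(dark_holes(im1,237,72,14,130),dark_holes(im1,382,72,14,130),'hole',dark_holes(im1,308,146,16,150))
n,l,st,c=cv2.connectedComponentsWithStats((cv2.cvtColor(im2,cv2.COLOR_RGB2GRAY)[30:125]<130).astype('u1'))
for i in range(1,n):
    if 60<st[i][4]<900: print(st[i],c[i]+[0,30])
f=lambda a:cv2.resize(a,None,fx=2.2,fy=2.2,interpolation=cv2.INTER_CUBIC)[:,:,::-1]
cv2.imwrite('pics/c3.png',np.vstack([f(im1[0:130,40:400]),f(im2[0:130,40:400])]))
E
```

```text
5.8 [ 0.63346583 -0.03306141  0.14926994] [-1.20512570e-04 -1.39921152e-03  9.99998985e-01  2.40328904e-04]
[(np.int32(219), np.float64(236.92237442922374), np.float64(72.58447488584474))] [(np.int32(236), np.float64(381.135593220339), np.float64(71.6864406779661))] hole [(np.int32(264), np.float64(307.56439393939394), np.float64(149.21969696969697))]
[307  30  21  20 259] [316.27027027  69.98455598]
[445  39  15  18 215] [451.9255814   77.66511628]
```

View pics/c3.png

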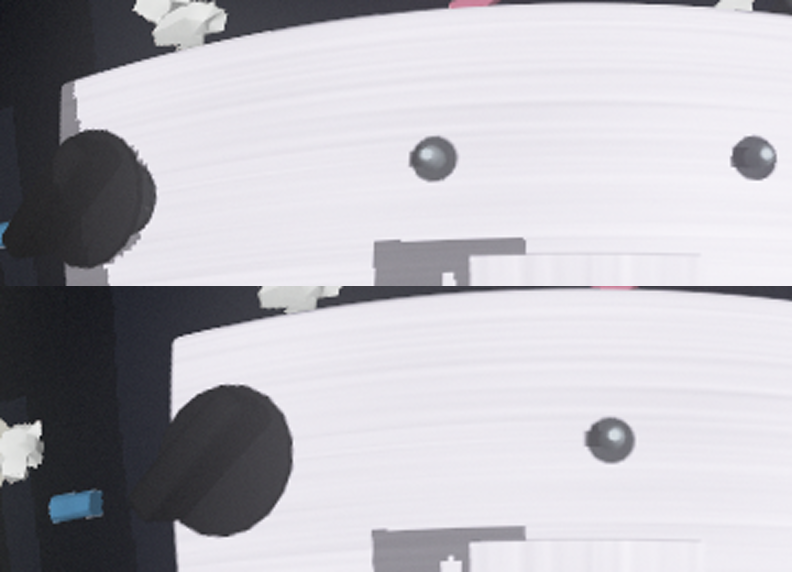

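Both pins and the knob are visible. In the first view the pins are at (237,72) and (382.5,72), in the second at (316.5,70) and (452,78). The wing runs diagonally to the lower left. Triangulating.

```bash
python3 - <<'E'
from h import *
import pickle; c1,c2=pickle.load(open('ci.pkl','rb'))
im1=cv2.imread('pics/w2.png'); im2=cv2.imread('pics/w3.png')
B=tri([ray(c1,237.1,72.2,True),ray(c2,316.7,70,True)]); A=tri([ray(c1,381.9,71.7,True),ray(c2,452,77.7,True)])
print('A',A,'B',B)
# assuming shaft mid heights ~ shelf top+8
for z in (.06,.065,.07): print(z,'A',plane(c1,381.9,71.7,z,1)[:2],plane(c2,452,77.7,z,1)[:2],'B',plane(c1,237.1,72.2,z,1)[:2],plane(c2,316.7,70,z,1)[:2])
# held plate hole top (z = tcp-.010+.008), and edges
for i,(c,im) in enumerate(((c1,im1),(c2,im2))):
    zt=[.1492,.1493][i]-.0025
    print('hole',plane(c,307.6,146.5,zt,1)); print('corners',[plane(c,u,v,zt,1)[:2].round(4) for u,v in ((254,115),(357.5,115),(359,150),(254,150))])
# shelf corners
g=cv2.cvtColor(im1,cv2.COLOR_BGR2GRAY)
print([ (r,np.where(g[r,400:]>150)[0].max()+400) for r in (20,40,60,80,100,120,140)])
print([ (c,np.where(g[:30,c]>150)[0].min()) for c in (200,250,300,350,400)],[ (c,np.where(g[:150,c]>150)[0].max()) for c in (380,400,420)])
# g profile of hole
print(g[130:165,308].tolist()); print(g[146,290:328].tolist())
E
```

```text
A (array([0.53001161, 0.08325007, 0.05545102]), [np.float64(0.0002745833998391034), np.float64(0.0002745833998393846)]) B (array([ 0.53143779, -0.02651257,  0.05785003]), [np.float64(4.063959023230186e-06), np.float64(4.063959023038405e-06)])
0.06 A [0.53084211 0.08214671] [0.53030387 0.08101521] B [ 0.53168767 -0.02603072] [ 0.53169789 -0.02657928]
0.065 A [0.53145095 0.08093862] [0.53092923 0.07854514] B [ 0.5322783  -0.02490982] [ 0.53229326 -0.0267344 ]
0.07 A [0.53205978 0.07973053] [0.5315546  0.07607507] B [ 0.53286893 -0.02378892] [ 0.53288864 -0.02688952]
hole [0.57795347 0.02643734 0.1467    ]
corners [array([0.5627, 0.0013]), array([0.5627, 0.0498]), array([0.5794, 0.051 ]), array([0.5795, 0.0009])]
hole [ 0.5782082 -0.0333847  0.1468   ]
corners [array([ 0.563 , -0.0586]), array([ 0.5629, -0.01  ]), array([ 0.5796, -0.0088]), array([ 0.5797, -0.059 ])]
[(20, np.int64(430)), (40, np.int64(431)), (60, np.int64(596)), (80, np.int64(639)), (100, np.int64(639)), (120, np.int64(639)), (140, np.int64(570))]
[(200, np.int64(8)), (250, np.int64(0)), (300, np.int64(1)), (350, np.int64(2)), (400, np.int64(7))] [(380, np.int64(141)), (400, np.int64(142)), (420, np.int64(143))]
[232, 231, 231, 228, 217, 181, 221, 235, 239, 238, 227, 211, 168, 147, 141, 128, 91, 83, 81, 80, 83, 80, 80, 80, 82, 94, 121, 132, 174, 200, 218, 226, 226, 227, 227]
[235, 233, 233, 229, 226, 222, 164, 120, 99, 99, 100, 99, 94, 92, 91, 90, 94, 89, 91, 91, 91, 92, 91, 91, 91, 91, 92, 110, 137, 167, 201, 232, 237, 239, 241, 240, 237, 235]
```

>>> carry_out --commands '[[-1, [2.54, 1.53, 0], 0], [-1, [2.54, 1.53, 0], 0], [-1, [2.54, 1.53, 0], 0], [-1, [2.54, 1.53, 0], 0], [-1, [0, 0, 0], 6.9], [-1, [0, 0, 0], 6.9], [-1, [0, 0, 0], 6.9], [-1, [0, 0, 0], 6.9], [-1, [0, 0, 0], 6.9], [-1, [0, 0, 0], 6.9]]'

```text
time_s: 6.63
tool_pos: [0.5317, 0.0284, 0.1495]
orientation: [0.0, 0.354, 0.935, 0.0]
wrist_force: [0.5, 0.2, -2.1]
opening: 0.0229
finger_force: 40.4
```

>>> carry_out --commands '[[-1, [0, 0, 0], 6.9], [-1, [0, 0, 0], 6.9], [-1, [0, 0, 0], 6.9], [-1, [0, 0, 0], 6.9], [-1, [0, 0, 0], 6.9], [-1, [0, 0, 0], 6.9], [-1, [0, 0, 0], 6.9], [-1, [0, 0, 1.8], 0], [-1, [0, 0, 1.8], 0], [-1, [0, 0, 1.8], 0], [-1, [0, 0, 0], 0], [-1, [0, 0, 0], 0]]'

```text
time_s: 7.63
tool_pos: [0.5309, 0.0281, 0.0948]
orientation: [-0.001, 0.704, 0.71, -0.001]
wrist_force: [0.7, 0.6, -2.3]
opening: 0.023
finger_force: 40.4
```

>>> carry_out --commands '[[-1, [0, 0, 0], 0], [-1, [0, 0, 0], 0], [-1, [0, 0, 0], 0]]'

```text
time_s: 7.88
tool_pos: [0.5328, 0.0273, 0.0965]
orientation: [0.001, 0.704, 0.71, 0.001]
wrist_force: [0.9, 0.4, -2.5]
opening: 0.0226
finger_force: 40.4
```

```bash
python3 - <<'E'
from h import *
im,ci=snap('wrist','w4.png'); s=env.state(); print(s['time_s'],s['tool_pos'],s['orientation'],s['opening'],s['q'],s['wrist_force'],ci['extrinsics'][:3,3])
S,_=snap('side','s4.png')
f=lambda a,k:cv2.resize(a,None,fx=k,fy=k,interpolation=cv2.INTER_CUBIC)[:,:,::-1]
a=f(im[0:200,180:440],2);b=f(S[140:255,280:380],2.6)
h=max(a.shape[0],b.shape[0]); p=lambda x:np.vstack([x,np.zeros((h-x.shape[0],x.shape[1],3),'u1')])
cv2.imwrite('pics/c4.png',np.hstack([p(a),p(b)]))
E
```

```text
7.9333 [0.53268769 0.02722342 0.09633239] [7.69032943e-04 7.04418239e-01 7.09784464e-01 6.06155667e-04] 0.022872736176039063 [-7.84268918e-02  4.27388515e-01  1.80018557e+00 -8.83194619e-05
  9.12061411e-01 -8.59619092e-02] [-0.27177809  0.39977327 -2.21896695] [0.53189699 0.10135174 0.23952902]
```

View pics/c4.png

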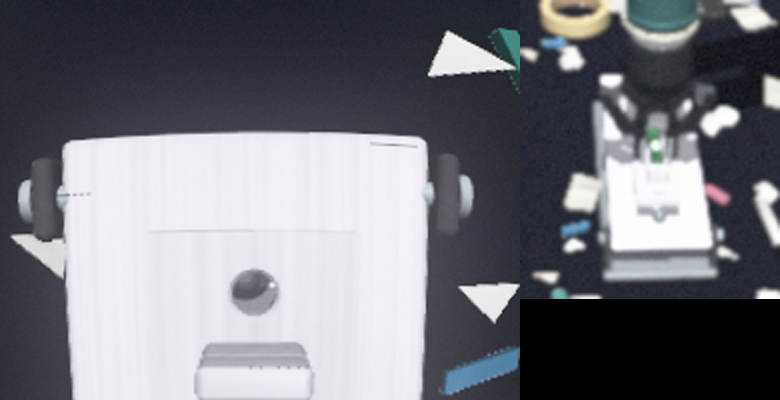

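The plate's hole is at wrist px (307,146), and the dark pin A is visible through it, slightly to the upper left. I'll check the settled pose.

>>> carry_out --commands '[[-1, [0, 0, 0], 0], [-1, [0, 0, 0], 0], [-1, [0, 0, 0], 0], [-1, [0, 0, 0], 0]]'

```text
time_s: 8.32
tool_pos: [0.5319, 0.0272, 0.0954]
orientation: [0.0, 0.705, 0.71, -0.0]
wrist_force: [-0.8, -0.3, -2.8]
opening: 0.023
finger_force: 40.4
```

```bash
python3 - <<'E'
from h import *
im,ci=snap('wrist','w5.png'); s=env.state(); print(s['time_s'],s['tool_pos'],s['orientation'],ci['extrinsics'][:3,3])
g=cv2.cvtColor(im,cv2.COLOR_RGB2GRAY)
for r in range(130,164): print(r,' '.join('%3d'%v for v in g[r,290:326]))
E
```

```text
8.3667 [0.5318322  0.02715726 0.09529681] [-1.76893240e-05  7.04492661e-01  7.09711268e-01 -7.93573672e-05] [0.5312839  0.10117213 0.23844207]
130 235 233 232 230 230 231 232 234 233 233 233 234 233 233 233 231 229 228 231 232 233 232 232 233 234 235 233 233 233 231 231 233 236 239 239 238
131 235 233 232 231 231 231 232 233 233 233 233 233 234 233 233 231 230 228 229 231 233 233 232 232 234 235 235 233 233 231 231 234 237 238 240 239
132 235 233 232 232 231 232 231 233 233 233 232 232 232 233 232 231 230 229 229 230 233 232 232 232 233 234 233 233 232 231 231 234 236 239 239 239
133 235 233 232 232 231 231 232 232 233 234 233 233 233 233 230 226 222 222 224 227 233 232 232 232 233 234 234 233 232 231 232 235 236 238 239 239
134 234 234 232 231 231 231 233 231 232 233 232 230 229 227 222 206 190 196 205 212 227 226 229 231 233 233 234 234 232 231 231 234 237 238 239 239
135 235 233 232 231 230 231 231 233 233 233 232 208 187 170 153 152 150 149 147 148 154 173 203 225 232 233 233 233 232 231 232 234 238 238 239 237
136 235 233 232 231 230 231 232 233 229 218 179 170 163 154 144 141 1
[... 3374 characters left out ...]
 231 231 229 230 231 230 230 229 226 225 226 228 228 227 228 230 231 231 230 229 228 228 233 235 237 237 236
160 234 232 231 229 228 229 229 230 231 231 231 230 231 229 230 229 228 226 225 227 229 228 228 229 230 231 230 229 229 228 228 232 235 237 238 236
161 234 232 231 229 229 229 229 230 231 230 231 229 231 230 229 228 227 225 224 227 229 228 227 229 230 231 230 230 228 228 229 232 234 237 238 236
162 234 232 231 229 228 229 228 230 231 231 231 229 230 230 229 229 227 225 224 227 229 229 228 229 230 231 230 229 228 227 228 234 235 237 237 236
163 234 232 231 230 229 229 229 230 230 231 230 230 230 230 228 229 226 224 224 227 229 229 228 229 231 231 230 230 229 228 229 233 235 236 238 235
```

>>> carry_out --commands '[[-1, [-0.03, -0.07, 0], 0], [-1, [0, 0, 0.4], 0], [-1, [0, 0, 0.4], 0], [-1, [0, 0, 0.4], 0], [-1, [0, 0, 0], 0], [-1, [0, 0, 0], 0]]'

```text
time_s: 8.87
tool_pos: [0.5308, 0.0269, 0.0828]
orientation: [-0.0, 0.704, 0.71, -0.0]
wrist_force: [-0.7, 0.7, -2.7]
opening: 0.0227
finger_force: 40.4
```

>>> carry_out --commands '[[-1, [0, 0, 0.3], 0], [-1, [0, 0, 0.3], 0], [-1, [0, 0, 0], 0], [-1, [0, 0, 0], 0]]'

```text
time_s: 9.2
tool_pos: [0.5311, 0.0273, 0.077]
orientation: [-0.0, 0.705, 0.71, 0.0]
wrist_force: [1.0, 4.3, -4.7]
opening: 0.023
finger_force: 40.3
```

>>> carry_out --commands '[[-1, [0, 0, 0.3], 0], [-1, [0, 0, 0], 0], [-1, [0, 0, 0], 0]]'

```text
time_s: 9.45
tool_pos: [0.5309, 0.0275, 0.074]
orientation: [-0.0, 0.704, 0.71, 0.0]
wrist_force: [0.5, 5.6, -3.6]
opening: 0.0228
finger_force: 40.4
```

The pin is pushing the plate toward +y, so I'll ease that way and continue down.

>>> carry_out --commands '[[-1, [0.08, 0, 0], 0], [-1, [0, 0, 0], 0], [-1, [0, 0, 0], 0]]'

```text
time_s: 9.7
tool_pos: [0.5309, 0.0276, 0.0741]
orientation: [-0.0, 0.704, 0.71, -0.0]
wrist_force: [0.9, 2.2, -2.6]
opening: 0.0225
finger_force: 40.4
```

>>> carry_out --commands '[[-1, [0.03, 0, 0.2], 0], [-1, [0, 0, 0], 0], [-1, [0, 0, 0], 0]]'

```text
time_s: 9.95
tool_pos: [0.531, 0.0278, 0.0722]
orientation: [-0.0, 0.704, 0.71, -0.0]
wrist_force: [-1.1, 1.5, -3.0]
opening: 0.023
finger_force: 40.4
```

>>> carry_out --commands '[[-1, [0, 0, 0.2], 0], [-1, [0, 0, 0], 0], [-1, [0, 0, 0], 0]]'

```text
time_s: 10.2
tool_pos: [0.5312, 0.0279, 0.0703]
orientation: [0.0, 0.704, 0.71, -0.0]
wrist_force: [-0.6, 1.2, -1.5]
opening: 0.0228
finger_force: 40.6
```

>>> carry_out --commands '[[-1, [0, 0, 0.2], 0], [-1, [0, 0, 0], 0], [-1, [0, 0, 0], 0]]'

```text
time_s: 10.45
tool_pos: [0.5313, 0.028, 0.0685]
orientation: [0.0, 0.704, 0.71, 0.0]
wrist_force: [-1.3, 2.0, 3.7]
opening: 0.0229
finger_force: 41.2
```

>>> carry_out --commands '[[-1, [0, 0, 0.2], 0], [-1, [0, 0, 0], 0], [-1, [0, 0, 0], 0]]'

```text
time_s: 10.7
tool_pos: [0.5313, 0.0279, 0.0665]
orientation: [0.0, 0.704, 0.71, 0.0]
wrist_force: [-2.1, 0.9, 4.6]
opening: 0.0231
finger_force: 41.2
```

>>> carry_out --commands '[[-1, [0, 0, 0.2], 0], [-1, [0, 0, 0], 0], [-1, [0, 0, 0], 0]]'

```text
time_s: 10.95
tool_pos: [0.5313, 0.0277, 0.0648]
orientation: [0.0, 0.705, 0.71, -0.0]
wrist_force: [-2.6, 0.8, 8.6]
opening: 0.0229
finger_force: 41.9
```

Contact made. I'll release and back off.

>>> carry_out --commands '[[1, [0, 0, 0], 0], [1, [0, 0, 0], 0], [1, [0, 0, 0], 0], [1, [0, 0, 0], 0], [1, [0, 0, 0], 0], [1, [0, 0, 0], 0], [1, [0, 0, 0], 0]]'

```text
time_s: 11.53
tool_pos: [0.5311, 0.0279, 0.0642]
orientation: [-0.0, 0.704, 0.71, -0.0]
wrist_force: [-0.8, -0.6, 0.2]
opening: 0.0853
finger_force: 0.0
```

>>> carry_out --commands '[[1, [0, 0, -1.5], 0], [1, [0, 0, -3], 0], [1, [0, 0, -3], 0], [1, [0, 0, -3], 0], [1, [-3, 0, 0], 0], [1, [-3, 0, 0], 0], [1, [-3, 0, 0], 0], [1, [-3, 0, 0], 0], [1, [0, 0, 0], 0], [1, [0, 0, 0], 0], [1, [0, 0, 0], 0], [1, [0, 0, 0], 0]]'

```text
time_s: 12.53
tool_pos: [0.5317, -0.091, 0.1691]
orientation: [-0.0, 0.704, 0.71, -0.0]
wrist_force: [-0.3, -0.2, -0.3]
opening: 0.0855
finger_force: 0.0
```

```bash
python3 - <<'E'
from h import *
im,ci=snap('wrist','w6.png'); s=env.state(); print(s['time_s'],s['tool_pos'],s['orientation'],s['wrist_force'],ci['extrinsics'][:3,3])
import pickle; pickle.dump(ci,open('c6.pkl','wb'))
E
```

```text
12.5833 [ 0.53176237 -0.09084513  0.16913045] [-3.87670554e-04  7.04067383e-01  7.10133060e-01 -8.09972439e-05] [ 1.01113853 -0.19441115  0.07061111] [ 0.5311716  -0.01704126  0.31224511]
```

View pics/w6.png

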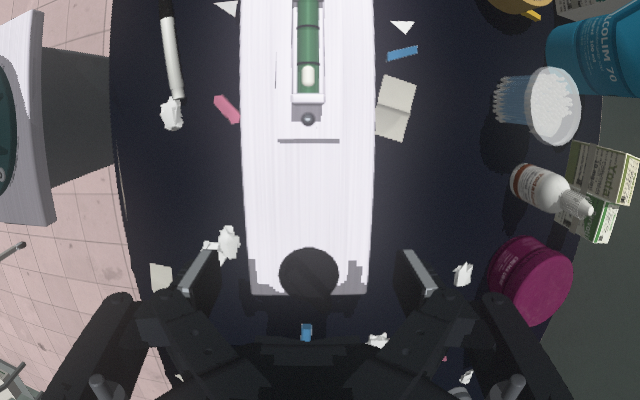

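The plate is seated: the pin tip shows in its hole at (308,119), and the bubble is at the knob end. The knob flange is at about (308,275). I'll move nearer over the knob to measure the wing.

>>> carry_out --commands '[[1, [-3, 0, 0], 0], [1, [-3, 0, 0], 0], [1, [0, 0, 0], 0], [1, [0, 0, 0], 0], [1, [0, 0, 0], 0], [1, [0, 0, 0], 0]]'

```text
time_s: 13.08
tool_pos: [0.5322, -0.1505, 0.1692]
orientation: [-0.0, 0.704, 0.71, 0.0]
wrist_force: [0.3, 0.3, 1.1]
opening: 0.0855
finger_force: 0.0
```

```bash
python3 - <<'E'
from h import *
im,ci=snap('wrist','w7.png'); s=env.state(); print(s['time_s'],s['tool_pos'],s['orientation'],ci['extrinsics'][:3,3])
import pickle; pickle.dump(ci,open('c7.pkl','wb'))
w6=cv2.imread('pics/w6.png')[:,:,::-1]
def st(a): 
    a=a.astype(float); a=np.clip((a/90)**.6*255,0,255).astype('u1'); return cv2.resize(a,None,fx=3,fy=3,interpolation=cv2.INTER_CUBIC)[:,:,::-1]
cv2.imwrite('pics/c7.png',np.hstack([st(w6[220:320,245:375]),st(im[170:270,245:375])]))
E
```

```text
13.1333 [ 0.53225902 -0.15060183  0.1692047 ] [-3.93153436e-04  7.04012827e-01  7.10187147e-01 -1.89428315e-05] [ 0.5316297  -0.07663739  0.31230382]
```

View pics/c7.png

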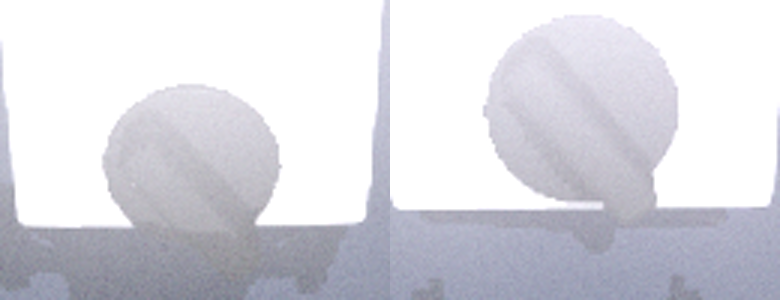

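The wing runs diagonally from upper left to lower right. In the second view its top spans from about (287.7,194) to (325.7,236.7), and the flange is centred at (308.8,205.7).

```bash
python3 - <<'E'
from h import *
import pickle; c7=pickle.load(open('c7.pkl','rb')); c6=pickle.load(open('c6.pkl','rb'))
q=lambda x,y:((x-390)/3+245,y/3+170)
for z in (.100,.105,.11,.115):
    a=plane(c7,*q(516,68),z,1);b=plane(c7,*q(634,203),z,1);d=b-a
    print(z,(a+b)/2,np.linalg.norm(d),np.degrees(np.arctan2(d[1],d[0])))
for z in (.08,.085,.09): 
    l=plane(c7,*q(485,107),z,1);r=plane(c7,*q(678,107),z,1);t=plane(c7,*q(582,14),z,1);u=plane(c7,*q(555,200),z,1); print(z,l,r,t,u,'c6',plane(c6,309,220+84/3,z,1),plane(c6,309,220+158/3,z,1))
print('w6 top UL', tri([ray(c7,*q(500,85),True),ray(c6,245+113/3,220+150/3,True)]))
print('pinB',plane(c6,308,119,.072,1))
E
```

```text
0.1 [ 0.53241016 -0.15467642  0.1       ] 0.04539511362055668 -50.16045785949515
0.105 [ 0.53239178 -0.15283851  0.105     ] 0.04432600627647115 -50.16045785949509
0.11 [ 0.5323734 -0.1510006  0.11     ] 0.04325689893238563 -50.16045785949503
0.115 [ 0.53235502 -0.14916269  0.115     ] 0.04218779158830006 -50.16045785949511
0.08 [ 0.50824166 -0.15373169  0.08      ] [ 0.55925004 -0.15331001  0.08      ] [ 0.53360732 -0.12844504  0.08      ] [ 0.52677112 -0.18033812  0.08      ] c6 [ 0.53374653 -0.13105501  0.08      ] [ 0.53400146 -0.1549974   0.08      ]
0.085 [ 0.50874505 -0.15207235  0.085     ] [ 0.55865555 -0.15165974  0.085     ] [ 0.53356476 -0.12732996  0.085     ] [ 0.5268757  -0.17810611  0.085     ] c6 [ 0.5336911  -0.12860041  0.085     ] [ 0.53394054 -0.15202735  0.085     ]
0.09 [ 0.50924845 -0.15041301  0.09      ] [ 0.55806106 -0.15000948  0.09      ] [ 0.53352219 -0.12621487  0.09      ] [ 0.52698027 -0.1758741   0.09      ] c6 [ 0.53363566 -0.12614581  0.09      ] [ 0.53387961 -0.14905729  0.09      ]
w6 top UL (array([ 0.51331226, -0.14215412,  0.09791536]), [np.float64(0.0004967635889068931), np.float64(0.0004967635889067455)])
pinB [ 0.53202781 -0.0266232   0.072     ]
```

>>> carry_out --commands '[[1, [0, 0, 0], -6.6], [1, [0, 0, 0], -6.6], [1, [0, 0, 0], -6.6], [1, [0, 0, 0], -6.6], [1, [0, 0, 0], -6.6], [1, [0, 0, 0], -6.6], [1, [-0.16, -0.07, 0], 0], [1, [0, 0, 2.5], 0], [1, [0, 0, 2.5], 0], [1, [0, 0, 1.5], 0], [1, [0, 0, 1.0], 0], [1, [0, 0, 0.4], 0]]'

```text
time_s: 14.13
tool_pos: [0.5321, -0.1529, 0.0888]
orientation: [-0.001, 0.423, 0.906, -0.0]
wrist_force: [-0.2, 0.3, 0.4]
opening: 0.0855
finger_force: 0.0
```

>>> carry_out --commands '[[1, [0, 0, 0], 0], [-1, [0, 0, 0], 0], [-1, [0, 0, 0], 0], [-1, [0, 0, 0], 0], [-1, [0, 0, 0], 0], [-1, [0, 0, 0], 0], [-1, [0, 0, 0], 0], [-1, [0, 0, 0], 0], [-1, [0, 0, 0], 0], [-1, [0, 0, 0], 0], [-1, [0, 0, 0], 0], [-1, [0, 0, 0], 0]]' --force 90

```text
time_s: 15.13
tool_pos: [0.535, -0.1528, 0.0912]
orientation: [0.002, 0.423, 0.906, 0.001]
wrist_force: [4.4, 5.8, 1.5]
opening: 0.0097
finger_force: 88.8
```

>>> carry_out --commands '[[-1, [0, 0.1, 0], 0], [-1, [-0.03, 0, 0.3], 0], [-1, [-0.03, 0, 0.3], 0], [-1, [-0.03, 0, 0.3], 0], [-1, [-0.03, 0, 0.3], 0], [-1, [0, 0, 0], 0], [-1, [0, 0, 0], 0]]'

```text
time_s: 15.72
tool_pos: [0.5351, -0.1541, 0.0783]
orientation: [0.0, 0.423, 0.906, 0.0]
wrist_force: [3.4, 1.6, 4.7]
opening: 0.0105
finger_force: 89.3
```

>>> carry_out --commands '[[-1, [-0.03, 0, 0.2], 0], [-1, [-0.03, 0, 0.2], 0], [-1, [0, 0, 0.2], 0], [-1, [0, 0, 0], 0], [-1, [0, 0, 0], 0]]'

```text
time_s: 16.13
tool_pos: [0.5352, -0.1545, 0.0726]
orientation: [0.0, 0.423, 0.906, 0.0]
wrist_force: [2.2, 1.6, 6.8]
opening: 0.0103
finger_force: 89.6
```

>>> carry_out --commands '[[-1, [-0.02, 0, 0.2], 0], [-1, [0, 0, 0.2], 0], [-1, [0, 0, 0], 0], [-1, [0, 0, 0], 0]]'

```text
time_s: 16.47
tool_pos: [0.5352, -0.1544, 0.069]
orientation: [0.0, 0.423, 0.906, 0.0]
wrist_force: [2.2, 3.6, 11.2]
opening: 0.0103
finger_force: 90.2
```

>>> carry_out --commands '[[-1, [0, 0, 0.2], 0], [-1, [0, 0, 0], 0], [-1, [0, 0, 0], 0]]'

```text
time_s: 16.72
tool_pos: [0.5352, -0.1544, 0.0672]
orientation: [0.0, 0.423, 0.906, 0.0]
wrist_force: [1.5, 3.5, 13.2]
opening: 0.0105
finger_force: 90.4
```

>>> carry_out --commands '[[-1, [0, 0, 0.2], 0], [-1, [0, 0, 0], 0], [-1, [0, 0, 0], 0]]'

```text
time_s: 16.97
tool_pos: [0.5352, -0.1545, 0.0654]
orientation: [0.0, 0.423, 0.906, 0.0]
wrist_force: [0.7, 2.8, 14.1]
opening: 0.0106
finger_force: 90.7
```

Foot contact is made, about 14 N on the knob. Now I'll turn clockwise, lifting slightly as the foot extends.

>>> carry_out --commands '[[-1, [0, 0, -0.04], 4], [-1, [0, 0, -0.05], 4], [-1, [0, 0, -0.05], 4], [-1, [0, 0, -0.05], 4], [-1, [0, 0, 0], 0], [-1, [0, 0, 0], 0]]'

```text
time_s: 17.47
tool_pos: [0.5347, -0.1549, 0.0673]
orientation: [0.0, 0.544, 0.839, -0.0]
wrist_force: [-0.3, 1.0, 15.6]
opening: 0.0105
finger_force: 90.9
```

>>> carry_out --commands '[[-1, [0, 0, -0.05], 4], [-1, [0, 0, -0.05], 4], [-1, [0, 0, -0.05], 4], [-1, [0, 0, -0.05], 4], [-1, [0, 0, -0.05], 4], [-1, [0, 0, -0.05], 4], [-1, [0, 0, 0], 0], [-1, [0, 0, 0], 0]]'

```text
time_s: 18.13
tool_pos: [0.5334, -0.1548, 0.07]
orientation: [-0.001, 0.707, 0.707, -0.001]
wrist_force: [-4.1, -0.3, 15.1]
opening: 0.0102
finger_force: 90.9
```

```bash
cat > bub.py <<'E'
from h import *
B=np.array([.531,.0278,.0875])
def proj(ci,p):
    E=np.array(ci['extrinsics']); c=E[:3,:3].T@(p-E[:3,3]); f=200/np.tan(np.radians(ci['fovy'])/2)
    return np.array([ci['cx']+f*c[0]/-c[2], ci['cy']-f*c[1]/-c[2]])
out=[]
for n,k in (('top',4),('side',2)):
    acc=0
    for _ in range(k): im,ci=snap(n); acc=acc+im.astype(float)/k
    u,v=proj(ci,B).round().astype(int); print(n,u,v, proj(ci,B+[0,.044,0]),proj(ci,B-[0,.044,0]))
    a=acc[v-16:v+17,u-20:u+21].astype('u1'); np.save(n+'_b.npy',acc)
    m=acc[...,1]-acc[...,0]
    # greenness profile
    if n=='top': 
        for r in range(v-6,v+7): print(r,m[r,u-18:u+19].round().astype(int).tolist())
    else:
        for r in range(v-16,v+17): print(r,m[r,u-7:u+8].round().astype(int).tolist())
s=env.state(); print(s['time_s'],s['tool_pos'],s['wrist_force'],s['q'][5])
E
python3 bub.py
```

```text
top 301 206 [286.3033461  205.90139946] [314.8827988 205.2005942]
200 [-5, -6, -5, -6, -6, -6, -6, -6, -6, -6, -6, -6, -6, -6, -6, -6, -6, -6, -5, -6, -6, -6, -6, -6, -6, -6, -6, -5, -6, -6, -5, -6, -6, -6, -6, -6, -6]
201 [-6, -6, -6, -6, -6, -6, -6, -6, -6, -6, -6, -5, -5, -5, -6, -6, -6, -6, -6, -6, -5, -6, -5, -6, -5, -5, -5, -4, -5, -5, -5, -5, -6, -6, -6, -5, -6]
202 [-6, -6, -6, -6, -6, -6, -5, -4, -4, -4, -3, -3, -3, -4, -4, -4, -3, -3, -3, -3, -3, -3, -3, -3, -2, -1, -1, 0, 0, 0, -3, -4, -6, -5, -6, -6, -6]
203 [-6, -6, -6, -6, -6, -6, -5, 0, 4, 4, 6, 6, 4, 2, 0, 0, 2, 5, 7, 8, 8, 8, 7, 6, 8, 12, 14, 15, 14, 8, 1, -4, -6, -6, -6, -6, -5]
204 [-6, -6, -6, -6, -6, -5, -3, 7, 21, 26, 27, 24, 13, 4, 0, 0, 3, 12, 26, 31, 33, 32, 30, 29, 33, 36, 38, 37, 34, 20, 4, -3, -5, -6, -5, -4, -4]
205 [-5, -5, -5, -6, -6, -4, -2, 11, 36, 44, 44, 32, 13, 3, -1, -2, 1, 12, 34, 46, 48, 47, 41, 38, 44, 47, 47, 46, 40, 23, 5, -3, -6, -5, -4, -2, -2]
206 [-3, -3, -4, -6, -5, -5, -2, 10, 36, 44, 43, 33, 16, 4, 0, -1, 2, 14, 32, 39, 39, 37, 32, 31, 34, 36, 36, 35, 30, 17, 2, -4, -6, -6, -4, -3, -3]
[... 2266 characters left out ...]
 -1, -1, -2, 2, 16, 32, 40, 37, 24, 3, -1, -1, 0, -1]
211 [-1, -1, -1, -2, 0, 4, 7, 8, 8, 6, 0, 0, -1, 0, 0]
212 [0, -1, -1, -1, 0, 0, 0, 0, 1, 0, 0, 0, 0, -1, -1]
213 [-1, -1, -1, -2, -2, 0, 0, 0, 0, -1, 0, 0, -1, -1, 0]
214 [-1, -1, -1, -2, -1, -1, 0, -2, -1, -1, -2, -2, -1, -1, 0]
215 [0, -1, -1, -2, -2, -1, -1, -1, -1, -2, -2, -2, -1, 0, 0]
216 [-1, -1, 0, -2, -2, -1, -1, -2, -2, -2, -2, -2, -2, -1, 0]
217 [-1, 0, 0, -1, -2, -2, -2, -1, -2, -2, -2, -2, -2, -1, 0]
218 [-1, -1, -1, -1, -2, -2, -2, -1, -1, -2, -1, -2, -1, -1, 0]
219 [-1, 0, -1, -1, -1, -2, -2, -2, -1, -2, 0, -1, 0, 0, 0]
18.4333 [ 0.53347757 -0.15484123  0.07001904] [-4.25771672  1.31167934 14.10001117] -0.40564808627782073
```

The bubble shows clearly in the top view: green spans cols 290.5–312.2 and the bubble is centred at 297.6, about 11 mm toward the hinge. I'll let it settle and measure again.

>>> carry_out --commands '[[-1, [0, 0, 0], 0], [-1, [0, 0, 0], 0], [-1, [0, 0, 0], 0], [-1, [0, 0, 0], 0], [-1, [0, 0, 0], 0], [-1, [0, 0, 0], 0], [-1, [0, 0, 0], 0], [-1, [0, 0, 0], 0], [-1, [0, 0, 0], 0], [-1, [0, 0, 0], 0], [-1, [0, 0, 0], 0], [-1, [0, 0, 0], 0]]'

```text
time_s: 19.43
tool_pos: [0.5335, -0.1548, 0.07]
orientation: [-0.001, 0.707, 0.707, -0.001]
wrist_force: [-3.8, 0.5, 14.8]
opening: 0.0103
finger_force: 90.9
```

```bash
cat > b2.py <<'E'
from h import *
acc=sum(snap('top')[0].astype(float) for _ in range(4))/4
p=(acc[...,1]-acc[...,0])[204:207,283:320].mean(0); h=18
c=[i+(h-p[i])/(p[i+1]-p[i])+283 for i in range(len(p)-1) if (p[i]-h)*(p[i+1]-h)<0]
print(np.round(c,2)); print(p.round().astype(int).tolist())
if len(c)>=4: print('bubble mm +y',((c[0]+c[-1])/2-(c[1]+c[2])/2)/.325, 'len',(c[2]-c[1])/.325)
s=env.state(); print(s['time_s'],s['tool_pos'],s['wrist_force'],s['q'][5])
E
python3 b2.py
```

```text
[290.38 295.89 301.58 312.13]
[-5, -5, -5, -6, -6, -5, -3, 9, 32, 38, 39, 39, 33, 16, 3, 0, -1, 1, 9, 25, 37, 38, 35, 32, 36, 40, 41, 41, 36, 20, 4, -3, -5, -6, -5, -3, -4]
bubble mm +y 7.754190514681865 len 17.518963885028406
19.6333 [ 0.53348612 -0.15481902  0.07002376] [-4.56918037 -0.08494135 14.48826623] -0.40566336538246894
```

>>> carry_out --commands '[[-1, [0, -0.08, 0], 0], [-1, [0, 0, -0.05], 4], [-1, [0, 0, -0.05], 4], [-1, [0, 0, -0.05], 4], [-1, [0, 0, -0.05], 4], [-1, [0, 0, -0.05], 4], [-1, [0, 0, -0.05], 4], [-1, [0, 0, -0.05], 4], [-1, [0, 0, 0], 0], [-1, [0, 0, 0], 0], [-1, [0, 0, 0], 0], [-1, [0, 0, 0], 0]]'

```text
time_s: 20.63
tool_pos: [0.5321, -0.1542, 0.0733]
orientation: [-0.001, 0.857, 0.515, -0.001]
wrist_force: [-4.3, 2.4, 14.4]
opening: 0.0105
finger_force: 90.8
```

>>> carry_out --commands '[[-1, [0, 0, 0], 0], [-1, [0, 0, 0], 0], [-1, [0, 0, 0], 0], [-1, [0, 0, 0], 0], [-1, [0, 0, 0], 0], [-1, [0, 0, 0], 0], [-1, [0, 0, 0], 0], [-1, [0, 0, 0], 0], [-1, [0, 0, 0], 0], [-1, [0, 0, 0], 0], [-1, [0, 0, 0], 0], [-1, [0, 0, 0], 0]]'

```text
time_s: 21.63
tool_pos: [0.532, -0.1542, 0.0733]
orientation: [-0.001, 0.857, 0.515, -0.001]
wrist_force: [-4.6, 2.5, 14.4]
opening: 0.0104
finger_force: 90.8
```

>>> carry_out --commands '[[-1, [0, 0, 0], 0], [-1, [0, 0, 0], 0], [-1, [0, 0, 0], 0], [-1, [0, 0, 0], 0], [-1, [0, 0, 0], 0], [-1, [0, 0, 0], 0]]'

```text
time_s: 22.13
tool_pos: [0.532, -0.1542, 0.0733]
orientation: [-0.001, 0.857, 0.515, -0.001]
wrist_force: [-4.1, 2.0, 15.3]
opening: 0.0101
finger_force: 90.8
```

```bash
python3 b2.py
```

```text
[290.17 298.33 303.94 311.84]
[-4, -5, -5, -6, -5, -5, -1, 15, 35, 40, 40, 39, 36, 31, 26, 22, 11, 3, 1, 2, 6, 19, 31, 32, 37, 40, 40, 39, 32, 15, 2, -4, -5, -6, -4, -3, -3]
bubble mm +y -0.40226430553222875 len 17.251282051282104
22.3333 [ 0.53205222 -0.15418361  0.07325604] [-4.16324865  1.77236603 14.71689964] 0.08245831277025194
```

```bash
python3 -c "
from workcell import env
print(env.job_done())"
```

```text
the job is handed in; nothing more can be done
None
```

I fitted the level plate over both pins and let go of it, then gripped the knob, pressed its foot onto the pad and turned it about 1.2 rad clockwise. At hand-in the bubble measured 0.4 mm from centre with about 14.5 N on the knob, but the plate being fully flush was judged from the picture only and the verdict was not returned.

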